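Load the moisture tester's sample tray

TASK

Press the moisture tester's release pad so that its sample tray pops out, then set the low round sample pot upright in the tray's round nest. Then push the tray gently back in until it clicks and stays home by itself with the pot in it; do not force the pad or ram the tray against its end stop, and leave the other things on the table as they are.

Things in the scene. Friction and masses are not known exactly. Their poses are not given: they have to be found in the camera images.
- tester: Bench moisture tester, a fixed white box 200 (x) x 200 (y) x 106 mm high, dark glass window on top. Origin: centre of its underside, on the table. Its front looks along its own -x, front face at x = -100 mm, where a sample tray with a grey fascia closes a slot.
- slot (a point): Point on the tester's front face behind the middle of the fascia, 57 mm up; axes as the tester's. The fascia is 100 mm wide (y), 58 mm high (28 to 86 mm above the table), 10 mm thick. With the tray home its outer face stands proud of the box front by an unknown 6 to 24 mm, fixed in a run but different from run to run (slotted mounting holes), not told by joint or nest.
- tray (a joint): Tray travel (m) along the tester's -x. 0: home, latched; 0.085: popped out; -0.0015: stiff rubber end stop. A spring pushes it out: 3 N when out, 7 N at home, plus 1 N friction. Pushing in, from about 0.012 on it rides up the latch: force climbs to 9 to 13 N near 0.006, falls back to 6 to 7 N as it clicks at 0, then rises steeply, 10 N per mm, at the stop. Let go before the click it springs out. Over 20 N of push is ramming.
- nest (a point): Centre of the floor of the tray's round nest, moves with the tray, axes as the tester's. Nest 52 mm across, 6 mm deep, in a flat plate 92 mm wide whose top is 6 mm above this point. Tray out: 39 mm in front of the box front. The fascia's inner face is 42 to 60 mm, its outer face 52 to 70 mm, from here towards -x; it rises 40 mm above this point.
- release_top (a point): Centre of the top of the release pad: grey, square, 30 x 30 mm, on the tester's top near its front right corner seen from the robot, 16 mm above the top, 122 mm above the table. Press straight down against a spring: 5 to 6 N frees the tray at about 5 mm of travel; rigid stop at 12 mm. Over 20 N is forcing it.
- release: The moving release pad itself (see point release_top). Its origin is the tester's origin, moving down with the pad; not a point to touch.
- pot: The sample pot to load: low round aluminium pot, 46 mm in diameter, 34 mm high, slightly tapered foot, root slices on top, about 0.12 kg, loose on the table. Origin: centre of its underside, z up.
- tin: Bystander: tall round aluminium tin, 49 mm across the lid, 80 mm high, loose. Origin: centre of its underside.
- square: Bystander: low square aluminium pot, 48 x 48 x 34 mm, slices on top, loose. Origin: centre of its underside.
- weight: Bystander: small steel calibration weight, 34 mm across, 25 mm high, in front of the tester, loose (the open tray passes over it). Origin: centre of its underside.
- scraper: Bystander: long flat scraper lying on the table left of the tester, loose.
- jar: Bystander: jar, 64 mm across, 100 mm high, left of the tester, loose. Origin: centre of its underside.
- bowl: Bystander: steel bowl, 120 mm across, 50 mm high, loose. Origin: centre of its underside.
Things that resemble listed ones, but are neither listed nor needed, are in the scene too. Leave any purple or red look-alike of the pot alone.

How it is judged (in metres and radians):
On the way, in this order (a step that is already met when the one before it is completed fails the run):
1. the tray has popped out (value of joint tray above 0.07 m), for 0.2 s.
2. the pot sits upright in the nest of the open tray, released (value of joint tray above 0.07 m and distance between pot and nest below 0.006 m and angle between pot's own z axis and vertical below 0.08 rad and contact force between the fingers and pot below 0.2 N), for 0.2 s.
3. the tray is home with the pot in it (value of joint tray below 0.003 m and distance between pot and nest below 0.006 m and angle between pot's own z axis and vertical below 0.08 rad and contact force between the fingers and pot below 0.2 N), for 0.2 s.
At the end, for the whole second after the job is handed in: The tray is latched home by itself (joint within 3 mm of home, at rest, untouched) with the low round pot upright (within 0.08 rad) on the floor of its nest (underside within 6 mm of the nest point) (all of step 3 and velocity of joint tray between -0.01 and 0.01 m/s and contact force between the fingers and tray below 0.2 N).
It fails at once if the tray is pushed with more than 20 N (contact force between any of the fingers, the arm and tray above 20 N).
It fails at once if the release pad is pressed with more than 20 N (contact force between any of the fingers, the arm and release above 20 N).
It fails at once if one of the bystanders (tin, square pot, weight, scraper, jar, bowl) is moved by more than 30 mm (distance of any of tin, square, weight, scraper, jar, bowl from where it was at the start of the episode above 0.03 m).
It also fails if it takes over 72 s, if anything falls off the work surface, if the arm or the gripper's body presses on something with over 40 N, if the wrist force passes 120 N, or if a joint passes its speed limit or range.

ROBOT

A 6-joint arm with a two-finger parallel gripper is mounted at the origin on the work surface. World frame = base frame: x ahead of the robot, y to its left, z up, the work surface at z = 0. Lengths are in mm, angles in rad, forces in N, time in s.
With the tool pointing down it reaches from about 350 to 875 mm from the base axis. Payload 4.2 kg.
Tool frame: the origin (TCP) lies at the very end of the fingers, on their centre line; the grasp point (between the pads) lies 19 mm behind it; z points along the fingers, y is the line along which they close (so a half turn about z gives the same grasp; the last joint's range is limited). The gripper opens to 85 mm and grips with 20 to 120 N. Pads are 22 mm wide; open, the fingers measure 114 mm over their backs; the gripper's body (76 mm by 85 mm) begins 54 mm behind the grasp point. The pads swing forward as they close: fully open they stand 13 mm farther back than shut.
Start: joints at [-0.971, 0.385, 0.008, 0, -1.194, -0.259], TCP at [208.915, -589.028, 231.312] pointing down, gripper open.
Joint ranges: [-3.14, 3.14], [-1.21, 2.06], [-1.07, 1.41], [-3.16, 2.05], [-2.99, -0.16], [-3.1, 3.1]. Speed limits (rad/s): [2.79, 2.79, 3.14, 3.14, 3.14, 3.14].

INTERFACE

Orientations are given as a unit quaternion [x, y, z, w].
In Python, from bench import arm, optics gives the robot as it stands. The module is installed in compiled form; this text tells all that it offers.
- The arm moves only by the tool step_arm, never from a script. Its argument "motion" is a list of rows, each an object with "dr": the turn, a rotation vector about the tool's x, y, z in units of 8 degrees (1.0 is 8 degrees), a list of three; "slide": the shift along the tool's x, y, z in mm, a list of three; "jaw": the finger opening in mm, from 0 to 85.4. A call has exactly 8 rows; each row is the pose to reach, as a shift and turn from the pose commanded when the call began, along the tool's axes at that moment; what a row does not reach only later rows make up. A row lasts 1/8 s, in which the tool goes at most 62.5 mm and 10.7 degrees, less where a joint would pass 70% of its speed; a pose out of reach is approached as far as the arm can. A call with a gripper value outside its range is refused whole. The fingers move at their own pace and stop on an object; the grip force is fixed at half the most. Time passes only in rows, so rows that repeat a pose let the fingers close, or fill a call up. It gives the time, the measured TCP pose, the force, the opening and the grip force at its end, in the units of the state.
- arm.read_state(): the state, without advancing time (a new reading comes with each control period).
- optics.get_image(name): name is "scene" or "side" or "wrist"; returns the picture (400x640x3 uint8, blue, green, red); there is no depth.
- optics.camera_info(name): a dict with "camera_matrix" (3x3 intrinsics, pixels), "view" (4x4, takes a point from world to camera coordinates); the wrist camera has in their place "T_tool_cam" (4x4, takes a point from camera to tool coordinates, whose origin is the TCP and whose axes are the flange's). Camera axes: x right, y up, looking along -z (the intrinsics and any distortion apply to the point x, -y, -z); pixel columns grow to the right and rows downward; lengths in mm; the calibration is good to about 2 mm. A picture is of the moment at which its call begins: read the wrist's pose just before it. camera_info takes no time and is no camera call.
- arm.job_done(): hands the job in; it is judged then, once.
The state is a dict: "clock": time; "joints": joint angles; "joint_vel": joint speeds; "joint_efforts": joint torques, N m; "position": TCP position; "ee_rot": TCP orientation; "contact_force": force on the tool from outside, world axes, zero at the start; "wrist_torque": the same for the moment, N m; "gripper_width": finger opening in mm; "grasp_force": force on a finger pad.
Only numpy, scipy, OpenCV 4.12 (cv2) and the standard library are available. Lean on these libraries where they do the work, as an engineer would, in place of code of your own. Each camera call takes 0.05 s, during which the arm holds its last target. There are 200 camera calls.

## Working session

There is one attempt and no reset: what is moved stays moved. The work goes in short steps, Python scripts to look and compute and a tool call to move; the robot and the scene stay as the last step left them, time stands still between calls to the robot, and variables do not carry over. Pictures are saved under pics/ and viewed, at most 10 in all, crops included, and the job is handed in when it is done.

Besides the shell and the picture viewer there is one more tool, called after "Request:" as name(argument=value, ...) on one line, values as JSON. step_arm: Moves the arm, as the interface text tells. Its arguments: {"type":"object","properties":{"motion":{"type":"array","items":{"type":"object","properties":{"dr":{"type":"array","items":{"type":"number"}},"slide":{"type":"array","items":{"type":"number"}},"jaw":{"type":"number"}}}}},"required":["motion"]}

```bash
mkdir -p pics; cat > h.py <<'E'
import numpy as np, cv2
from bench import arm, optics
from scipy.spatial.transform import Rotation as R
def cam(n,st=None):
    i=optics.camera_info(n); K=np.array(i["camera_matrix"])
    if n=="wrist":
        T=np.eye(4); T[:3,:3]=R.from_quat(st["ee_rot"]).as_matrix(); T[:3,3]=st["position"]
        V=np.linalg.inv(T@np.array(i["T_tool_cam"]))
    else: V=np.array(i["view"])
    return K,V,i
def ray(K,V,uv):
    p=np.linalg.inv(K)@np.array([uv[0],uv[1],1.]); d=V[:3,:3].T@np.array([p[0],-p[1],-p[2]])
    return -V[:3,:3].T@V[:3,3], d/np.linalg.norm(d)
def onz(K,V,uv,z):
    o,d=ray(K,V,uv); return o+d*(z-o[2])/d[2]
def proj(K,V,P):
    c=V[:3,:3]@np.array(P)+V[:3,3]; q=K@np.array([c[0],-c[1],-c[2]]); return q[:2]/q[2]
E
python3 - <<'E'
from h import *
s=arm.read_state(); print(s)
for n in ["scene","side","wrist"]:
    s=arm.read_state()
    im=optics.get_image(n); cv2.imwrite(f"pics/{n}0.png",im); K,V,i=cam(n,s); print(n,i)
E
```

```text
{'clock': 0.0, 'joints': array([-9.71425773e-01,  3.85552356e-01,  6.63271800e-03, -5.21421136e-04,
       -1.19397011e+00, -2.58622526e-01]), 'joint_vel': array([-0.00029983, -0.00077784,  0.00026724, -0.00159743, -0.00088112,
        0.00010588]), 'joint_efforts': array([ 1.55040085e-03, -3.92290378e+01,  1.88398844e+01,  4.18625504e+00,
       -4.73351523e-03,  4.24744783e-06]), 'position': array([ 208.71672981, -588.50857523,  230.22347183]), 'ee_rot': array([-1.69456066e-01,  9.85537157e-01,  1.05265506e-03, -2.15028039e-04]), 'contact_force': array([-0.08211584,  0.0127451 ,  0.13684102]), 'wrist_torque': array([ 0.02441322, -0.02200823,  0.02510598]), 'grasp_force': 0.0, 'gripper_width': 85.2859970666474}
scene {'camera_matrix': array([[472.46394715,   0.        , 313.89351947],
       [  0.        , 472.46394715, 199.39388553],
       [  0.        ,   0.        ,   1.        ]]), 'view': array([[-5.89942997e-01,  8.07331672e-01,  1.35215346e-02,
         3.57039162e+02],
       [-4.24434026e-01, -3.24306398e-01,  8.45388146e-01,
         1.29763810e+02],
       [ 6.86893746e-
[... 513 characters left out ...]
 [-2.37667062e-01,  6.15728425e-01,  7.51260856e-01,
        -7.67918064e+02],
       [ 0.00000000e+00,  0.00000000e+00,  0.00000000e+00,
         1.00000000e+00]])}
wrist {'camera_matrix': array([[300.11291307,   0.        , 317.97827615],
       [  0.        , 300.11291307, 198.4897081 ],
       [  0.        ,   0.        ,   1.        ]]), 'T_tool_cam': array([[-2.64550970e-04,  9.53486077e-01,  3.01436944e-01,
         7.75762011e+01],
       [ 9.99999965e-01,  2.46312048e-04,  9.85143118e-05,
         2.98804679e-01],
       [ 1.96844736e-05,  3.01436960e-01, -9.53486108e-01,
        -1.43530788e+02],
       [ 0.00000000e+00,  0.00000000e+00,  0.00000000e+00,
         1.00000000e+00]])}
```

View pics/scene0.png

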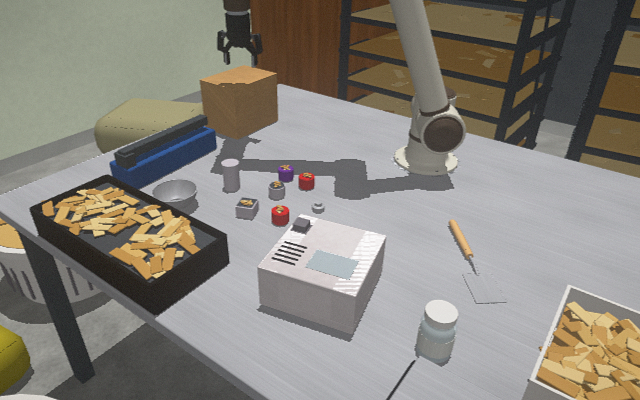

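View pics/side0.png

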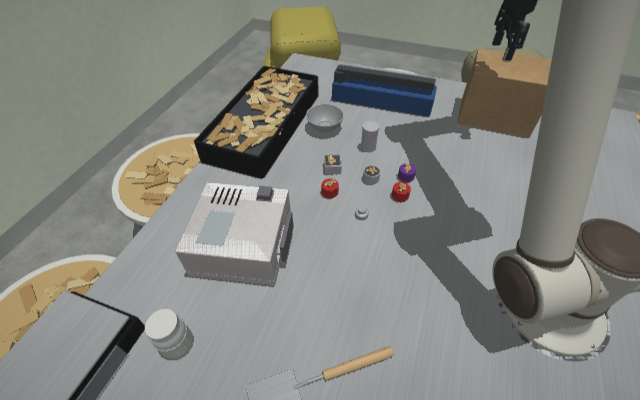

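The scene view shows the grey round pot at about (277,190), the pad at (301,225) and the square pot at (247,207). In the side view the pot is at (372,174), the pad at (265,193) and the tester fascia near (285,240). I'll enlarge both.

```bash
python3 - <<'E'
import cv2,numpy as np
a=cv2.imread("pics/scene0.png")[165:335,225:395]; b=cv2.imread("pics/side0.png")[140:300,170:420]
a=cv2.resize(a,None,fx=3.5,fy=3.5,interpolation=cv2.INTER_CUBIC)
cv2.imwrite("pics/c1.png",a)
cv2.imwrite("pics/c2.png",cv2.resize(b,None,fx=3.2,fy=3.2,interpolation=cv2.INTER_CUBIC))
E
```

```text
(no output)
```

View pics/c2.png

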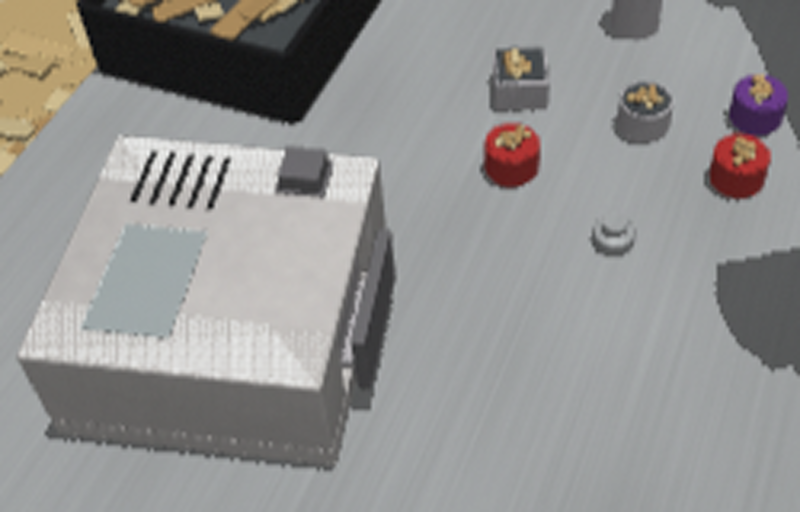

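The side crop shows the tester top corners at crop (118,137), (380,158), (322,388) and (20,358). The pad top is around (305,166), the pot top around (644,98), and the fascia's outer top edge runs from (390,232) to (357,350).

```bash
python3 - <<'E'
from h import *
K,V,i=cam("side")
f=lambda u,v,z: onz(K,V,((u+.5)/3.2+170-.5,(v+.5)/3.2+140-.5),z)
C=[f(*p,106) for p in [(118,137),(380,158),(322,388),(20,358)]]
for c in C: print(c.round(1))
B,F,N,A=C
print("len",[np.linalg.norm(C[k]-C[(k+1)%4]).round(1) for k in range(4)])
d=(B-F+A-N); print("x axis yaw",np.arctan2(d[1],d[0])); d=(N-F+A-B); print("y axis - 90",np.arctan2(-d[0],d[1]),"centre",np.mean(C,0))
P=[f(*p,122) for p in [(285,148),(330,152),(324,185),(279,181)]]; print("pad",np.mean(P,0).round(1))
print("pot",f(644,98,34).round(1),"sq",f(520,67,34).round(1),"wt",f(613,232,25).round(1),"red",f(512,142,34).round(1),f(741,153,34).round(1),"purp",f(759,90,34).round(1))
print("fasc",f(390,232,86).round(1),f(359,350,86).round(1))
K,V,i=cam("scene")
print("scene: pot",onz(K,V,(277,186),34).round(1),"pad",onz(K,V,(302,222.5),122).round(1))
E
```

```text
[802.8  10.3 106. ]
[609.4 -36.5 106. ]
[564.7 156.6 106. ]
[755.5 202.5 106. ]
len [np.float64(199.0), np.float64(198.2), np.float64(196.3), np.float64(197.8)]
x axis yaw 0.23660056643645644
y axis - 90 0.2343209300242702 centre [683.1177687   83.23913142 106.        ]
pad [649.6   2.7 122. ]
pot [ 456.8 -238.7   34. ] sq [ 569.4 -239.9   34. ] wt [442.  -93.5  25. ] red [ 545.8 -150.9   34. ] [ 365.4 -202.6   34. ] purp [ 366.5 -281.7   34. ]
fasc [582.4  11.2  86. ] [561.8 111.1  86. ]
scene: pot [ 462.7 -229.9   34. ] pad [658.8   6.1 122. ]
```

View pics/c1.png

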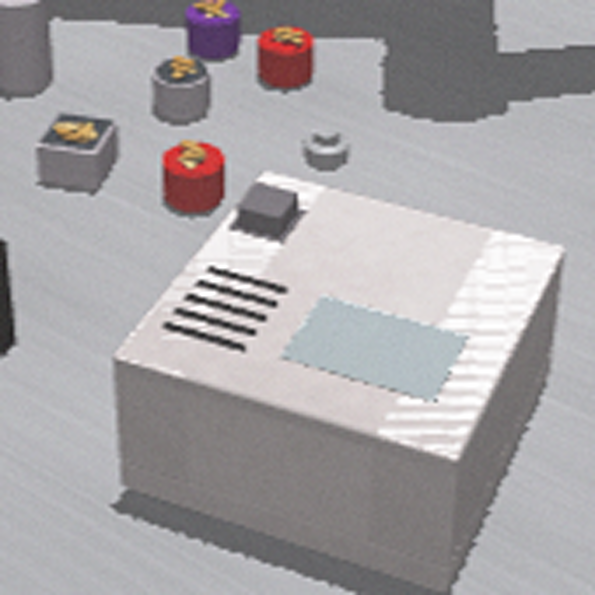

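The scene crop confirms the layout: the pot top is at crop (180,70) and the pad at (268,200). It agrees with the side view to within about 10 mm. I'll go above the pad with the tool aligned to the tester.

```bash
cat >> h.py <<'E'
PSI=0.2355
def tgt(yaw=PSI):
    c,s=np.cos(yaw),np.sin(yaw); return R.from_matrix(np.array([[-c,-s,0],[-s,c,0],[0,0,-1.]]))
def delta(p,yaw=PSI):
    s=arm.read_state(); r=R.from_quat(s["ee_rot"])
    print("t",round(s["clock"],2),"pos",s["position"].round(1),"F",s["contact_force"].round(1),"w",round(float(s["gripper_width"]),1))
    print("slide",r.inv().apply(np.array(p)-s["position"]).round(1),"dr",((r.inv()*tgt(yaw)).as_rotvec()/np.radians(8)).round(3))
E
python3 -c "
from h import *
delta([653,3,200])"
```

```text
t 0.15 pos [ 208.8 -588.6  230.5] F [-0.9 -0.2 -0.2] w 85.5
slide [-616.4  409.1   31.1] dr [ 0.012 -0.002  0.753]
```

Request:
step_arm(motion=[{"dr": [0,0,0.2],"slide": [-40,26,0],"jaw": 0},{"dr": [0,0,0.4],"slide": [-85,56,0],"jaw": 0},{"dr": [0,0,0.6],"slide": [-130,86,0],"jaw": 0},{"dr": [0.01,0,0.75],"slide": [-175,116,0],"jaw": 0},{"dr": [0.01,0,0.75],"slide": [-220,146,0],"jaw": 0},{"dr": [0.01,0,0.75],"slide": [-265,176,0],"jaw": 0},{"dr": [0.01,0,0.75],"slide": [-310,206,0],"jaw": 0},{"dr": [0.01,0,0.75],"slide": [-355,236,0],"jaw": 0}])

```text
clock: 1.15
position: [465.3, -246.3, 231.2]
ee_rot: [-0.118, 0.993, -0.001, 0.0]
contact_force: [1.1, -1.4, 0.8]
gripper_width: -0.1
grasp_force: 0.0
```

```bash
python3 -c "
from h import *
delta([653,3,200])"
```

```text
t 1.15 pos [ 465.3 -246.3  231.2] F [ 1.1 -1.4  0.8] w -0.1
slide [-240.8  198.5   31. ] dr [-0.009 -0.     0.005]
```

```bash
python3 -c "
from h import *
s=arm.read_state();im=optics.get_image('wrist');cv2.imwrite('pics/w1.png',im)
K,V,i=cam('wrist',s)
np.savez('w1.npz',K=K,V=V)
for p in [(457,-239,34),(463,-230,34)]: print(proj(K,V,p))
delta([653,3,200])"
```

```text
[325.81726556 168.33657932]
[332.08685554 175.05727078]
t 1.2 pos [ 468.7 -242.9  231.2] F [ 1.6  1.2 -0.8] w -0.1
slide [-237.5  195.    31.5] dr [-0.01   0.017  0.037]
```

View pics/w1.png

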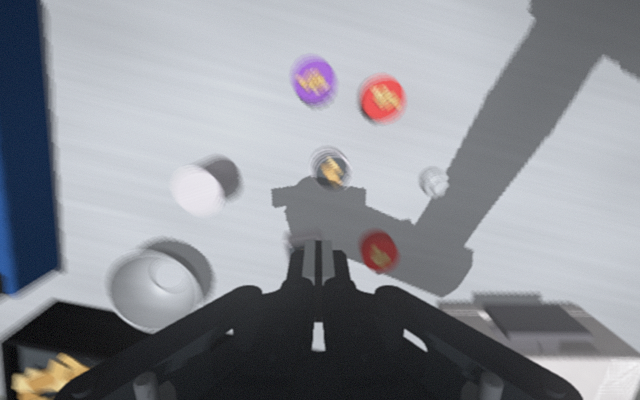

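Request:
step_arm(motion=[{"dr": [0,0,0],"slide": [-40,33,0],"jaw": 0},{"dr": [0,0,0],"slide": [-80,66,0],"jaw": 0},{"dr": [0,0,0],"slide": [-120,99,5],"jaw": 0},{"dr": [0,0,0],"slide": [-160,132,10],"jaw": 0},{"dr": [0,0,0],"slide": [-200,165,20],"jaw": 0},{"dr": [0,0,0],"slide": [-241,198,31],"jaw": 0},{"dr": [0,0,0],"slide": [-241,198,31],"jaw": 0},{"dr": [0,0,0],"slide": [-241,198,31],"jaw": 0}])

```text
clock: 2.2
position: [652.2, 0.7, 199.6]
ee_rot: [-0.118, 0.993, -0.001, -0.001]
contact_force: [-0.3, -0.1, -0.1]
gripper_width: 0.4
grasp_force: 0.0
```

```bash
python3 -c "
from h import *
s=arm.read_state();im=optics.get_image('wrist');cv2.imwrite('pics/w2.png',im)
K,V,i=cam('wrist',s)
np.savez('w2.npz',K=K,V=V)
print(proj(K,V,(653,3,122)),proj(K,V,s['position']))
delta([653,3,130])"
```

```text
[320.46235684 209.62877045] [317.60846217 256.03872778]
t 2.25 pos [6.521e+02 2.000e-01 2.001e+02] F [-0.3 -0.4  0.9] w 0.1
slide [-1.5  2.6 70.1] dr [-0.011 -0.003  0.   ]
```

View pics/w2.png

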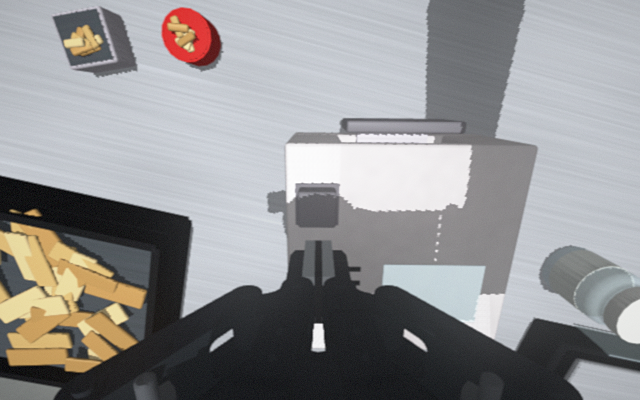

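The wrist view shows the pad top spanning (296–338, 192–227), centre about (317,210), which is where I predicted. The fascia's top edge runs along rows 119–132, columns 341–466, and the tester's front top edge is near row 143.

```bash
python3 -c "
from h import *
d=np.load('w2.npz');K,V=d['K'],d['V']
p=onz(K,V,(317,210),122);print('pad',p)
c=lambda q:np.array([(q-[683,83,0])[:2]@[np.cos(PSI),np.sin(PSI)],(q-[683,83,0])[:2]@[-np.sin(PSI),np.cos(PSI)]]).round(1)
for n,u,z in [('fr',(288,143),106),('fl',(537,147),106),('fasc',(341,120),86),('fasc',(466,122),86),('fin',(341,133),86),('fin',(466,134),86)]:
  q=onz(K,V,u,z);print(n,q.round(1),c(q))
print('padlocal',c(p))
d=np.load('w1.npz');K,V=d['K'],d['V'];print('pot',onz(K,V,(331,166),34))
delta([p[0],p[1],128])"
```

```text
pad [6.53933620e+02 4.40266126e-01 1.22000000e+02]
fr [610.7 -33.3 106. ] [-97.5 -96.3]
fl [568.  157.5 106. ] [-94.5  99.2]
fasc [584.7   4.2  86. ] [-114.   -53.7]
fasc [562.  105.6  86. ] [-112.4   50.2]
fin [595.    6.9  86. ] [-103.4  -53.5]
fin [571.2 109.3  86. ] [-102.6   51.7]
padlocal [-47.5 -73.5]
pot [ 452.94999083 -233.85844295   34.        ]
t 2.25 pos [6.521e+02 2.000e-01 2.001e+02] F [-0.3 -0.4  0.9] w 0.1
slide [-1.8 -0.1 72.1] dr [-0.011 -0.003  0.   ]
```

Request:
step_arm(motion=[{"dr": [0,0,0],"slide": [-2,0,25],"jaw": 0},{"dr": [0,0,0],"slide": [-2,0,50],"jaw": 0},{"dr": [0,0,0],"slide": [-2,0,68],"jaw": 0},{"dr": [0,0,0],"slide": [-2,0,74],"jaw": 0},{"dr": [0,0,0],"slide": [-2,0,77],"jaw": 0},{"dr": [0,0,0],"slide": [-2,0,79],"jaw": 0},{"dr": [0,0,0],"slide": [-2,0,81],"jaw": 0},{"dr": [0,0,0],"slide": [-2,0,82],"jaw": 0}])

```text
clock: 3.25
position: [655.0, 1.3, 118.5]
ee_rot: [-0.118, 0.993, -0.001, 0.001]
contact_force: [-0.1, -0.6, 0.6]
gripper_width: -0.1
grasp_force: 0.5
```

Request:
step_arm(motion=[{"dr": [0,0,0],"slide": [0,0,1],"jaw": 0},{"dr": [0,0,0],"slide": [0,0,1.5],"jaw": 0},{"dr": [0,0,0],"slide": [0,0,2],"jaw": 0},{"dr": [0,0,0],"slide": [0,0,2.5],"jaw": 0},{"dr": [0,0,0],"slide": [0,0,3],"jaw": 0},{"dr": [0,0,0],"slide": [0,0,3],"jaw": 0},{"dr": [0,0,0],"slide": [0,0,3],"jaw": 0},{"dr": [0,0,0],"slide": [0,0,3],"jaw": 0}])

```text
clock: 4.25
position: [654.8, 1.3, 115.2]
ee_rot: [-0.118, 0.993, -0.001, 0.0]
contact_force: [-0.0, 0.8, 3.4]
gripper_width: 0.2
grasp_force: 2.1
```

```bash
python3 -c "
from h import *
cv2.imwrite('pics/s3.png',optics.get_image('side'))
a=cv2.absdiff(cv2.imread('pics/s3.png'),cv2.imread('pics/side0.png'))[200:300,270:340].max(2)>40
print(a.sum()); delta([654,0,200])"
```

```text
3293
t 4.3 pos [654.8   1.3 115.2] F [-0.   0.8  4.6] w -0.1
slide [  1.1  -1.2 -84.8] dr [-0.01   0.005  0.004]
```

Request:
step_arm(motion=[{"dr": [0,0,0],"slide": [0,0,0.5],"jaw": 0},{"dr": [0,0,0],"slide": [0,0,1],"jaw": 0},{"dr": [0,0,0],"slide": [0,0,1.5],"jaw": 0},{"dr": [0,0,0],"slide": [0,0,2],"jaw": 0},{"dr": [0,0,0],"slide": [0,0,2],"jaw": 0},{"dr": [0,0,0],"slide": [0,0,2],"jaw": 0},{"dr": [0,0,0],"slide": [0,0,2],"jaw": 0},{"dr": [0,0,0],"slide": [0,0,2],"jaw": 0}])

```text
clock: 5.3
position: [654.8, 1.3, 113.2]
ee_rot: [-0.118, 0.993, -0.001, 0.0]
contact_force: [-0.2, -0.2, 5.0]
gripper_width: -0.0
grasp_force: 2.5
```

```bash
python3 -c "
from h import *
delta([653,-4,200])
cv2.imwrite('pics/s4.png',optics.get_image('side')[130:330,170:470])"
```

```text
t 5.3 pos [654.8   1.3 113.2] F [-0.2 -0.2  5. ] w -0.0
slide [  2.9  -4.8 -86.8] dr [-0.01   0.004  0.004]
```

View pics/s4.png

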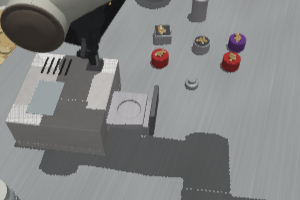

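The tray has popped out; the nest is visible at crop (130,107). I'll lift and look at the nest from above.

Request:
step_arm(motion=[{"dr": [0,0,0],"slide": [0,0,-15],"jaw": 0},{"dr": [0,0,0],"slide": [0,0,-50],"jaw": 0},{"dr": [0,0,0],"slide": [10,20,-85],"jaw": 20},{"dr": [0,0,0],"slide": [30,45,-110],"jaw": 50},{"dr": [0,0,0],"slide": [48,73,-115],"jaw": 85},{"dr": [0,0,0],"slide": [48,73,-115],"jaw": 85},{"dr": [0,0,0],"slide": [48,73,-115],"jaw": 85},{"dr": [0,0,0],"slide": [48,73,-115],"jaw": 85}])

```text
clock: 6.35
position: [590.9, 60.5, 227.1]
ee_rot: [-0.117, 0.993, -0.001, -0.001]
contact_force: [-1.0, -0.8, -0.1]
gripper_width: 85.3
grasp_force: 0.0
```

```bash
python3 -c "
from h import *
s=arm.read_state();im=optics.get_image('wrist');cv2.imwrite('pics/w5.png',im)
K,V,i=cam('wrist',s);np.savez('w5.npz',K=K,V=V)
print(proj(K,V,(550,51,52)),proj(K,V,(683,83,122)))
delta([480,-230,200])"
```

```text
[318.27598921 139.5225569 ] [318.38988315 291.6080281 ]
t 6.4 pos [591.   60.5 227.1] F [-0.3  1.1 -0.6] w 84.8
slide [ 175.5 -256.6   27.8] dr [-0.011 -0.012 -0.004]
```

View pics/w5.png

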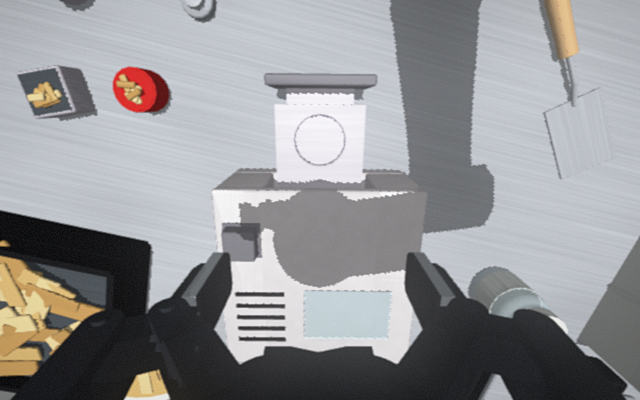

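The nest ring is centred near (319.5,140), which matches the prediction. The fascia's outer edge is at row 74. I'll fit the ring and move on to the pot.

```bash
python3 -c "
from h import *
d=np.load('w5.npz');K,V=d['K'],d['V']
g=cv2.cvtColor(cv2.imread('pics/w5.png'),6)[108:176,285:357]
m=(g<190);yy,xx=np.nonzero(m);xx=xx+285;yy=yy+108
r=np.hypot(xx-319.5,yy-140);k=(r>20)&(r<30)
e=cv2.fitEllipse(np.stack([xx[k],yy[k]],1).astype(np.float32));print(e)
n=onz(K,V,e[0],52);print('nest',n)
L=lambda q:((q-n)[:2]@[np.cos(PSI),np.sin(PSI)]).round(1)
for u in [(264,74),(377,74),(320,74)]: q=onz(K,V,u,86);print(q.round(1),L(q))
"
```

```text
((319.4068603515625, 139.64723205566406), (49.617950439453125, 49.83108901977539), 156.78245544433594)
nest [549.84943642  52.18351489  52.        ]
[502.1  -9.6  86. ] -60.9
[479.   87.1  86. ] -60.8
[490.6  38.4  86. ] -60.8
```

Request:
step_arm(motion=[{"dr": [0,0,0],"slide": [30,-44,0],"jaw": 85},{"dr": [0,0,0],"slide": [60,-88,0],"jaw": 85},{"dr": [0,0,0],"slide": [90,-132,0],"jaw": 85},{"dr": [0,0,0],"slide": [120,-176,5],"jaw": 85},{"dr": [0,0,0],"slide": [150,-220,15],"jaw": 85},{"dr": [0,0,0],"slide": [170,-257,27],"jaw": 85},{"dr": [0,0,0],"slide": [170,-257,27],"jaw": 85},{"dr": [0,0,0],"slide": [170,-257,27],"jaw": 85}])

```text
clock: 7.4
position: [485.8, -228.9, 201.1]
ee_rot: [-0.117, 0.993, -0.001, -0.0]
contact_force: [0.3, 0.2, 0.9]
gripper_width: 84.8
grasp_force: 0.0
```

```bash
python3 -c "
from h import *
s=arm.read_state();im=optics.get_image('wrist');cv2.imwrite('pics/w6.png',im)
K,V,i=cam('wrist',s);np.savez('w6.npz',K=K,V=V)
print(proj(K,V,(456,-236,34)))
delta([456,-236,120])"
```

```text
[318.02514677 151.34992407]
t 7.45 pos [ 486.1 -228.4  201.3] F [ 0.2  0.1 -1.1] w 84.9
slide [31.  -0.2 81.3] dr [-0.011  0.001  0.005]
```

View pics/w6.png

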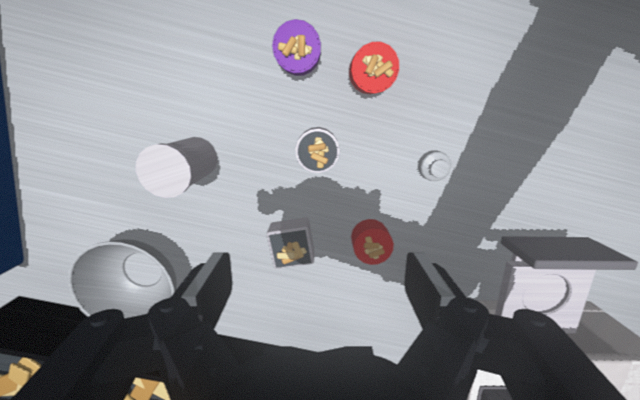

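The pot rim is centred near (318,150), the bowl and tin are well clear, and the prediction (318,151) holds. I'll descend and grip.

Request:
step_arm(motion=[{"dr": [0,0,0],"slide": [16,0,20],"jaw": 85},{"dr": [0,0,0],"slide": [31,0,50],"jaw": 85},{"dr": [0,0,0],"slide": [32,0,90],"jaw": 85},{"dr": [0,0,0],"slide": [32,0,130],"jaw": 85},{"dr": [0,0,0],"slide": [32,0,165],"jaw": 85},{"dr": [0,0,0],"slide": [32,0,185],"jaw": 85},{"dr": [0,0,0],"slide": [32,0,194],"jaw": 85},{"dr": [0,0,0],"slide": [32,0,194],"jaw": 85}])

```text
clock: 8.45
position: [455.2, -235.8, 7.3]
ee_rot: [-0.118, 0.993, -0.001, 0.0]
contact_force: [0.3, 0.3, -0.1]
gripper_width: 84.9
grasp_force: 0.0
```

Request:
step_arm(motion=[{"dr": [0,0,0],"slide": [0,0,0],"jaw": 60},{"dr": [0,0,0],"slide": [0,0,0],"jaw": 50},{"dr": [0,0,0],"slide": [0,0,0],"jaw": 40},{"dr": [0,0,0],"slide": [0,0,0],"jaw": 40},{"dr": [0,0,0],"slide": [0,0,0],"jaw": 40},{"dr": [0,0,0],"slide": [0,0,0],"jaw": 40},{"dr": [0,0,0],"slide": [0,0,0],"jaw": 40},{"dr": [0,0,0],"slide": [0,0,0],"jaw": 40}])

```text
clock: 9.45
position: [455.4, -236.5, 8.6]
ee_rot: [-0.118, 0.993, -0.001, 0.001]
contact_force: [-0.4, 1.0, 4.7]
gripper_width: 44.3
grasp_force: 60.8
```

```bash
python3 -c "
from h import *
print(arm.read_state()['grasp_force'])
delta([456,-236,150])"
```

```text
60.79728239681572
t 9.45 pos [ 455.4 -236.5    8.6] F [-0.4  1.   4.7] w 44.3
slide [  -1.    -0.  -141.4] dr [-0.018  0.015  0.007]
```

Request:
step_arm(motion=[{"dr": [0,0,0],"slide": [0,0,-10],"jaw": 40},{"dr": [0,0,0],"slide": [0,0,-30],"jaw": 40},{"dr": [0,0,0],"slide": [0,0,-60],"jaw": 40},{"dr": [0,0,0],"slide": [0,0,-100],"jaw": 40},{"dr": [0,0,0],"slide": [0,0,-130],"jaw": 40},{"dr": [0,0,0],"slide": [0,0,-160],"jaw": 40},{"dr": [0,0,0],"slide": [0,0,-160],"jaw": 40},{"dr": [0,0,0],"slide": [0,0,-160],"jaw": 40}])

```text
clock: 10.45
position: [453.7, -235.8, 166.7]
ee_rot: [-0.117, 0.993, -0.0, -0.0]
contact_force: [-0.9, 1.4, -1.4]
gripper_width: 44.3
grasp_force: 61.2
```

```bash
python3 -c "
from h import *
s=arm.read_state();print(s['grasp_force'])
im=optics.get_image('wrist');cv2.imwrite('pics/w7.png',im)
K,V,i=cam('wrist',s);np.savez('w7.npz',K=K,V=V,p=s['position'])
p=s['position']
c,sn=np.cos(PSI),np.sin(PSI)
for dz in (28,-6):  # rim, base outline extremes relative to tcp
  for a in (-23,0,23): print(dz,a,proj(K,V,p+[a*c,a*sn,dz]).round(1))
g=cv2.cvtColor(im,6); print(g[200:300:3,318]); 
delta([549.8,52.2,168])"
```

```text
61.191965751349926
28 -23 [317.5 239.3]
28 0 [317.5 286.5]
28 23 [317.6 329. ]
-6 -23 [317.6 211.7]
-6 0 [317.6 250.8]
-6 23 [317.6 286.8]
[125 124 121 124 121 127 118 115 115 120 111 111 109 133 123  65  64  68
  63 126 134 133 122 128 133  91 101 106 103 104 115 108 100 110]
t 10.5 pos [ 453.6 -235.8  166.2] F [ 0.1  0.1 -1.2] w 44.3
slide [-160.8  257.5   -2.1] dr [ 0.    -0.014  0.001]
```

The pot's front rim is at row ~240 with 239 expected, so it is centred in the grip. Next, carry it above the nest.

Request:
step_arm(motion=[{"dr": [0,0,0],"slide": [-20,33,0],"jaw": 40},{"dr": [0,0,0],"slide": [-45,73,0],"jaw": 40},{"dr": [0,0,0],"slide": [-72,116,0],"jaw": 40},{"dr": [0,0,0],"slide": [-100,160,0],"jaw": 40},{"dr": [0,0,0],"slide": [-128,204,0],"jaw": 40},{"dr": [0,0,0],"slide": [-150,240,0],"jaw": 40},{"dr": [0,0,0],"slide": [-161,257.5,0],"jaw": 40},{"dr": [0,0,0],"slide": [-161,257.5,0],"jaw": 40}])

```text
clock: 11.5
position: [550.6, 52.7, 165.7]
ee_rot: [-0.119, 0.993, -0.001, -0.001]
contact_force: [-0.3, -1.1, -1.7]
gripper_width: 44.0
grasp_force: 61.3
```

```bash
python3 -c "
from h import *
delta([549.8,52.2,68])"
```

```text
t 11.5 pos [550.6  52.7 165.7] F [-0.3 -1.1 -1.7] w 44.0
slide [ 0.6 -0.1 97.7] dr [-0.012 -0.018  0.015]
```

Request:
step_arm(motion=[{"dr": [0,0,0],"slide": [0.6,0,20],"jaw": 40},{"dr": [0,0,0],"slide": [0.6,0,45],"jaw": 40},{"dr": [0,0,0],"slide": [0.6,0,65],"jaw": 40},{"dr": [0,0,0],"slide": [0.6,0,80],"jaw": 40},{"dr": [0,0,0],"slide": [0.6,0,90],"jaw": 40},{"dr": [0,0,0],"slide": [0.6,0,98],"jaw": 40},{"dr": [0,0,0],"slide": [0.6,0,98],"jaw": 40},{"dr": [0,0,0],"slide": [0.6,0,98],"jaw": 40}])

```text
clock: 12.5
position: [550.8, 51.9, 69.5]
ee_rot: [-0.118, 0.993, -0.001, 0.001]
contact_force: [0.5, -1.3, -1.1]
gripper_width: 44.2
grasp_force: 61.3
```

```bash
python3 -c "
from h import *
delta([549.8,52.2,58])
s=arm.read_state();im=optics.get_image('wrist');cv2.imwrite('pics/w8.png',cv2.resize(im[120:320,210:430],None,fx=3,fy=3))
K,V,i=cam('wrist',s)
c,sn=np.cos(PSI),np.sin(PSI);n=np.array([549.8,52.2,52]);q=s['position']-[0,0,8.6]
L=lambda p:(proj(K,V,p)-[210,120])*3
t=np.array([-c,-sn,0])
print('nest front rim',L(n+26*t),'pot base front',L(q+22*t),'rim front',L(q+23*t+[0,0,34]))
"
```

```text
t 12.5 pos [550.8  51.9  69.5] F [ 0.5 -1.3 -1.1] w 44.2
slide [ 0.9  0.6 11.5] dr [-0.01   0.009  0.006]
nest front rim [326.0490307  234.55330453] pot base front [322.9595075  275.28852609] rim front [322.43026693 350.50135105]
```

View pics/w8.png

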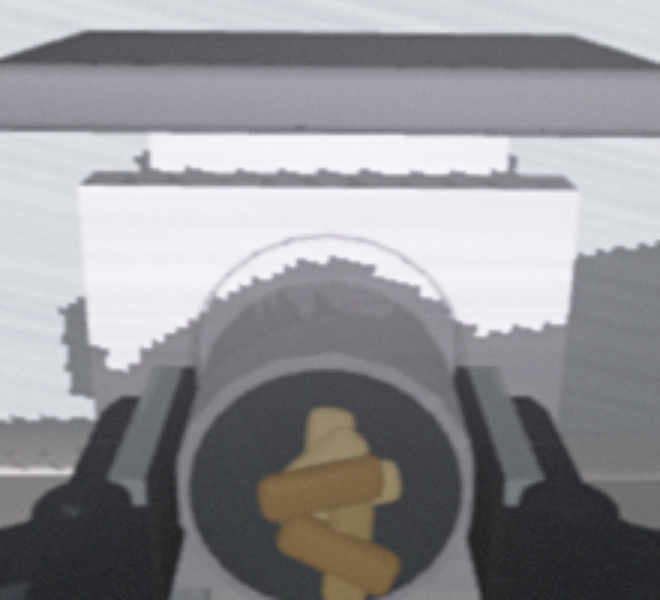

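The nest's front rim is at (327,235) as predicted. The pot's base edge is near row 275 and its rim is centred on column ~326, so it is lined up within about 1 mm. Lowering slowly.

Request:
step_arm(motion=[{"dr": [0,0,0],"slide": [1.3,0.2,2],"jaw": 40},{"dr": [0,0,0],"slide": [1.3,0.2,4],"jaw": 40},{"dr": [0,0,0],"slide": [1.3,0.2,6],"jaw": 40},{"dr": [0,0,0],"slide": [1.3,0.2,8],"jaw": 40},{"dr": [0,0,0],"slide": [1.3,0.2,10],"jaw": 40},{"dr": [0,0,0],"slide": [1.3,0.2,11],"jaw": 40},{"dr": [0,0,0],"slide": [1.3,0.2,12],"jaw": 40},{"dr": [0,0,0],"slide": [1.3,0.2,12],"jaw": 40}])

```text
clock: 13.55
position: [549.0, 51.5, 56.9]
ee_rot: [-0.118, 0.993, -0.001, 0.0]
contact_force: [0.3, -0.5, -1.3]
gripper_width: 43.8
grasp_force: 61.3
```

Request:
step_arm(motion=[{"dr": [0,0,0],"slide": [0,0,0.5],"jaw": 40},{"dr": [0,0,0],"slide": [0,0,1],"jaw": 40},{"dr": [0,0,0],"slide": [0,0,1.5],"jaw": 40},{"dr": [0,0,0],"slide": [0,0,1.5],"jaw": 40},{"dr": [0,0,0],"slide": [0,0,2],"jaw": 40},{"dr": [0,0,0],"slide": [0,0,2],"jaw": 40},{"dr": [0,0,0],"slide": [0,0,2],"jaw": 40},{"dr": [0,0,0],"slide": [0,0,2],"jaw": 40}])

```text
clock: 14.55
position: [549.0, 51.6, 55.0]
ee_rot: [-0.118, 0.993, -0.001, 0.0]
contact_force: [0.6, -0.7, -2.0]
gripper_width: 43.9
grasp_force: 61.3
```

Request:
step_arm(motion=[{"dr": [0,0,0],"slide": [0,0,0.6],"jaw": 40},{"dr": [0,0,0],"slide": [0,0,0.6],"jaw": 45},{"dr": [0,0,0],"slide": [0,0,0.6],"jaw": 48},{"dr": [0,0,0],"slide": [0,0,0.6],"jaw": 52},{"dr": [0,0,0],"slide": [0,0,0.6],"jaw": 58},{"dr": [0,0,0],"slide": [0,0,0.6],"jaw": 62},{"dr": [0,0,0],"slide": [0,0,0.6],"jaw": 62},{"dr": [0,0,0],"slide": [0,0,0.6],"jaw": 62}])

```text
clock: 15.55
position: [549.0, 51.5, 54.3]
ee_rot: [-0.118, 0.993, -0.001, 0.0]
contact_force: [-0.1, -0.4, 0.4]
gripper_width: 62.1
grasp_force: 0.0
```

Request:
step_arm(motion=[{"dr": [0,0,0],"slide": [0,0,-5],"jaw": 62},{"dr": [0,0,0],"slide": [0,0,-15],"jaw": 62},{"dr": [0,0,0],"slide": [0,0,-30],"jaw": 62},{"dr": [0,0,0],"slide": [0,0,-60],"jaw": 62},{"dr": [0,0,0],"slide": [0,0,-95],"jaw": 62},{"dr": [0,0,0],"slide": [0,0,-125],"jaw": 40},{"dr": [0,0,0],"slide": [0,0,-125],"jaw": 20},{"dr": [0,0,0],"slide": [0,0,-125],"jaw": 0}])

```text
clock: 16.55
position: [548.5, 51.6, 179.4]
ee_rot: [-0.118, 0.993, -0.0, 0.0]
contact_force: [0.0, -0.3, -0.8]
gripper_width: 7.2
grasp_force: 0.0
```

```bash
python3 -c "
from h import *
s=arm.read_state();im=optics.get_image('wrist');cv2.imwrite('pics/w9.png',im)
K,V,i=cam('wrist',s)
n=np.array([549.8,52.2,46]);g=cv2.cvtColor(im,6)
print('rim top pred z80', proj(K,V,n+[0,0,34]),'x-+23',[proj(K,V,n+[a*.972,a*.233,34]).round(1) for a in (-23,23)],'y',[proj(K,V,n+[-a*.233,a*.972,34]).round(1) for a in (-23,23)])
u,v=proj(K,V,n+[0,0,34]).astype(int)
print(u,v);print('col',v-40,g[v-40:v+10:2,u]);print('row',u-50,g[v-10,u-50:u+50:2])
delta([549.8,52.2,58])"
```

```text
rim top pred z80 [318.09973254 200.99640955] x-+23 [array([318.1, 174.6]), array([318.1, 226. ])] y [array([291.1, 201. ]), array([345.1, 201. ])]
318 200
col 160 [238 238 213 234 132 125 123 220 239 106 110 107 176 235 194 190 130 109
 112 111 113 129 110 116 117]
row 268 [210 232 231 231 232 231 232 233 232 234 230 171 227 223 151 106 112 110
 108 107  85  82  88  99 138 190 246 228 160  86  81  85 101 106 107 108
 198 232 230 188 236 236 235 237 236 237 236 237 237 237]
t 16.6 pos [548.2  51.5 178.8] F [ 0.1 -0.6  0.1] w 0.8
slide [ -1.8   0.4 120.8] dr [-0.009 -0.01   0.002]
```

The released pot sits upright: its rim front is at row ~174 against 174.6 predicted, and it is centred on column ~318. Next, go in front of the fascia with the fingers shut.

Request:
step_arm(motion=[{"dr": [0,0,0],"slide": [45,0,0],"jaw": 0},{"dr": [0,0,0],"slide": [95,0,0],"jaw": 0},{"dr": [0,0,0],"slide": [95,0,0],"jaw": 0},{"dr": [0,0,0],"slide": [96,0,40],"jaw": 0},{"dr": [0,0,0],"slide": [96,0,80],"jaw": 0},{"dr": [0,0,0],"slide": [96,0,115],"jaw": 0},{"dr": [0,0,0],"slide": [96,0,122],"jaw": 0},{"dr": [0,0,0],"slide": [96,0,122],"jaw": 0}])

```text
clock: 17.6
position: [456.3, 29.2, 57.3]
ee_rot: [-0.118, 0.993, -0.001, -0.0]
contact_force: [0.4, -0.9, 0.0]
gripper_width: -0.1
grasp_force: 0.0
```

```bash
python3 -c "
from h import *
c,s=np.cos(PSI),np.sin(PSI)
delta([549.8-74*c,52.2-74*s,57])"
```

```text
t 17.6 pos [456.3  29.2  57.3] F [ 0.4 -0.9  0. ] w -0.1
slide [-22.3   0.5   0.2] dr [-0.013 -0.004  0.007]
```

Approach to contact gently.

Request:
step_arm(motion=[{"dr": [0,0,0],"slide": [-6,0.5,0],"jaw": 0},{"dr": [0,0,0],"slide": [-12,0.5,0],"jaw": 0},{"dr": [0,0,0],"slide": [-17,0.5,0],"jaw": 0},{"dr": [0,0,0],"slide": [-20,0.5,0],"jaw": 0},{"dr": [0,0,0],"slide": [-23,0.5,0],"jaw": 0},{"dr": [0,0,0],"slide": [-26,0.5,0],"jaw": 0},{"dr": [0,0,0],"slide": [-28,0.5,0],"jaw": 0},{"dr": [0,0,0],"slide": [-30,0.5,0],"jaw": 0}])

```text
clock: 18.6
position: [483.2, 36.0, 56.8]
ee_rot: [-0.117, 0.993, -0.001, -0.002]
contact_force: [-4.0, -0.4, -0.3]
gripper_width: 0.1
grasp_force: 2.1
```

Request:
step_arm(motion=[{"dr": [0,0,0],"slide": [-5,0,0],"jaw": 0},{"dr": [0,0,0],"slide": [-12,0,0],"jaw": 0},{"dr": [0,0,0],"slide": [-20,0,0],"jaw": 0},{"dr": [0,0,0],"slide": [-28,0,0],"jaw": 0},{"dr": [0,0,0],"slide": [-36,0,0],"jaw": 0},{"dr": [0,0,0],"slide": [-44,0,0],"jaw": 0},{"dr": [0,0,0],"slide": [-50,0,0],"jaw": 0},{"dr": [0,0,0],"slide": [-54,0,0],"jaw": 0}])

```text
clock: 19.6
position: [535.5, 48.2, 56.7]
ee_rot: [-0.117, 0.993, -0.001, -0.002]
contact_force: [-5.7, -2.4, 1.6]
gripper_width: 0.0
grasp_force: 3.5
```

Request:
step_arm(motion=[{"dr": [0,0,0],"slide": [-1,0,0],"jaw": 0},{"dr": [0,0,0],"slide": [-3,0,0],"jaw": 0},{"dr": [0,0,0],"slide": [-5,0,0],"jaw": 0},{"dr": [0,0,0],"slide": [-7,0,0],"jaw": 0},{"dr": [0,0,0],"slide": [-9,0,0],"jaw": 0},{"dr": [0,0,0],"slide": [-10,0,0],"jaw": 0},{"dr": [0,0,0],"slide": [-10,0,0],"jaw": 0},{"dr": [0,0,0],"slide": [-10,0,0],"jaw": 0}])

```text
clock: 20.6
position: [545.1, 50.4, 56.7]
ee_rot: [-0.117, 0.993, -0.001, -0.002]
contact_force: [-5.5, -2.4, 1.5]
gripper_width: 0.0
grasp_force: 3.3
```

```bash
cat > chk.py <<'E'
from h import *
s=arm.read_state();e=np.array([np.cos(PSI),np.sin(PSI),0])
x=(s['position']-[549.8,52.2,0])@e
print('x',x.round(2),'est joint',(85-72-x).round(1) if 0 else (-x+13+0).round(1)-0,'F',(-s['contact_force']@e).round(2),'t',s['clock'])
E
python3 chk.py
```

```text
x -4.99 est joint 18.0 F 5.91 t 20.6
```

Request:
step_arm(motion=[{"dr": [0,0,0],"slide": [-1,0,0],"jaw": 0},{"dr": [0,0,0],"slide": [-2,0,0],"jaw": 0},{"dr": [0,0,0],"slide": [-3,0,0],"jaw": 0},{"dr": [0,0,0],"slide": [-4,0,0],"jaw": 0},{"dr": [0,0,0],"slide": [-5,0,0],"jaw": 0},{"dr": [0,0,0],"slide": [-6,0,0],"jaw": 0},{"dr": [0,0,0],"slide": [-7,0,0],"jaw": 0},{"dr": [0,0,0],"slide": [-7,0,0],"jaw": 0}])

```text
clock: 21.6
position: [550.7, 51.8, 56.5]
ee_rot: [-0.117, 0.993, -0.002, -0.004]
contact_force: [-9.3, -2.0, 3.4]
gripper_width: -0.3
grasp_force: 4.5
```

```bash
python3 chk.py
```

```text
x 0.75 est joint 12.3 F 9.52 t 21.6
```

Request:
step_arm(motion=[{"dr": [0,0,0],"slide": [-0.5,0,0],"jaw": 0},{"dr": [0,0,0],"slide": [-1,0,0],"jaw": 0},{"dr": [0,0,0],"slide": [-1.5,0,0],"jaw": 0},{"dr": [0,0,0],"slide": [-2,0,0],"jaw": 0},{"dr": [0,0,0],"slide": [-2,0,0],"jaw": 0},{"dr": [0,0,0],"slide": [-2,0,0],"jaw": 0},{"dr": [0,0,0],"slide": [-2,0,0],"jaw": 0},{"dr": [0,0,0],"slide": [-2,0,0],"jaw": 0}])

```text
clock: 22.6
position: [551.8, 52.0, 56.4]
ee_rot: [-0.117, 0.993, -0.002, -0.005]
contact_force: [-9.2, -2.9, 4.9]
gripper_width: 0.2
grasp_force: 5.1
```

```bash
python3 chk.py
```

```text
x 1.93 est joint 11.1 F 9.62 t 22.6
```

Request:
step_arm(motion=[{"dr": [0,0,0],"slide": [-0.5,0,0],"jaw": 0},{"dr": [0,0,0],"slide": [-1,0,0],"jaw": 0},{"dr": [0,0,0],"slide": [-1.5,0,0],"jaw": 0},{"dr": [0,0,0],"slide": [-1.5,0,0],"jaw": 0},{"dr": [0,0,0],"slide": [-1.5,0,0],"jaw": 0},{"dr": [0,0,0],"slide": [-1.5,0,0],"jaw": 0},{"dr": [0,0,0],"slide": [-1.5,0,0],"jaw": 0},{"dr": [0,0,0],"slide": [-1.5,0,0],"jaw": 0}])

```text
clock: 23.6
position: [553.5, 52.4, 56.3]
ee_rot: [-0.117, 0.993, -0.002, -0.004]
contact_force: [-9.2, -3.2, 2.5]
gripper_width: -0.1
grasp_force: 4.8
```

```bash
python3 chk.py
```

```text
x 3.7 est joint 9.3 F 9.73 t 23.6
```

Request:
step_arm(motion=[{"dr": [0,0,0],"slide": [-0.5,0,0],"jaw": 0},{"dr": [0,0,0],"slide": [-1,0,0],"jaw": 0},{"dr": [0,0,0],"slide": [-1.5,0,0],"jaw": 0},{"dr": [0,0,0],"slide": [-1.5,0,0],"jaw": 0},{"dr": [0,0,0],"slide": [-1.5,0,0],"jaw": 0},{"dr": [0,0,0],"slide": [-1.5,0,0],"jaw": 0},{"dr": [0,0,0],"slide": [-1.5,0,0],"jaw": 0},{"dr": [0,0,0],"slide": [-1.5,0,0],"jaw": 0}])

```text
clock: 24.6
position: [554.8, 52.7, 56.3]
ee_rot: [-0.117, 0.993, -0.002, -0.004]
contact_force: [-9.3, -2.7, 3.1]
gripper_width: -0.0
grasp_force: 5.0
```

```bash
python3 chk.py
```

```text
x 5.02 est joint 8.0 F 9.68 t 24.6
```

Request:
step_arm(motion=[{"dr": [0,0,0],"slide": [-0.5,0,0],"jaw": 0},{"dr": [0,0,0],"slide": [-1,0,0],"jaw": 0},{"dr": [0,0,0],"slide": [-1.5,0,0],"jaw": 0},{"dr": [0,0,0],"slide": [-2,0,0],"jaw": 0},{"dr": [0,0,0],"slide": [-2,0,0],"jaw": 0},{"dr": [0,0,0],"slide": [-2,0,0],"jaw": 0},{"dr": [0,0,0],"slide": [-2,0,0],"jaw": 0},{"dr": [0,0,0],"slide": [-2,0,0],"jaw": 0}])

```text
clock: 25.6
position: [556.9, 53.2, 56.3]
ee_rot: [-0.117, 0.993, -0.002, -0.004]
contact_force: [-9.5, -2.9, 3.1]
gripper_width: -0.0
grasp_force: 4.9
```

```bash
python3 chk.py
```

```text
x 7.11 est joint 5.9 F 9.91 t 25.6
```

Request:
step_arm(motion=[{"dr": [0,0,0],"slide": [-0.5,0,0],"jaw": 0},{"dr": [0,0,0],"slide": [-1,0,0],"jaw": 0},{"dr": [0,0,0],"slide": [-1.5,0,0],"jaw": 0},{"dr": [0,0,0],"slide": [-2,0,0],"jaw": 0},{"dr": [0,0,0],"slide": [-2,0,0],"jaw": 0},{"dr": [0,0,0],"slide": [-2,0,0],"jaw": 0},{"dr": [0,0,0],"slide": [-2,0,0],"jaw": 0},{"dr": [0,0,0],"slide": [-2,0,0],"jaw": 0}])

```text
clock: 26.6
position: [559.1, 53.7, 56.4]
ee_rot: [-0.117, 0.993, -0.002, -0.004]
contact_force: [-9.6, -3.8, 2.8]
gripper_width: -0.1
grasp_force: 4.6
```

```bash
python3 chk.py
```

```text
x 9.41 est joint 3.6 F 10.23 t 26.6
```

Request:
step_arm(motion=[{"dr": [0,0,0],"slide": [-0.3,0,0],"jaw": 0},{"dr": [0,0,0],"slide": [-0.6,0,0],"jaw": 0},{"dr": [0,0,0],"slide": [-0.9,0,0],"jaw": 0},{"dr": [0,0,0],"slide": [-1.2,0,0],"jaw": 0},{"dr": [0,0,0],"slide": [-1.2,0,0],"jaw": 0},{"dr": [0,0,0],"slide": [-1.2,0,0],"jaw": 0},{"dr": [0,0,0],"slide": [-1.2,0,0],"jaw": 0},{"dr": [0,0,0],"slide": [-1.2,0,0],"jaw": 0}])

```text
clock: 27.6
position: [561.3, 54.2, 56.4]
ee_rot: [-0.117, 0.993, -0.001, -0.003]
contact_force: [-6.1, -3.7, 1.5]
gripper_width: -0.0
grasp_force: 3.5
```

```bash
python3 chk.py; python3 -c "
from h import *
im=optics.get_image('side');cv2.imwrite('pics/s10.png',im)"
```

```text
x 11.61 est joint 1.4 F 6.81 t 27.6
```

Force has dropped to 6.8 N, so it is past the peak. I'll make finer steps now.

Request:
step_arm(motion=[{"dr": [0,0,0],"slide": [-0.2,0,0],"jaw": 0},{"dr": [0,0,0],"slide": [-0.4,0,0],"jaw": 0},{"dr": [0,0,0],"slide": [-0.6,0,0],"jaw": 0},{"dr": [0,0,0],"slide": [-0.6,0,0],"jaw": 0},{"dr": [0,0,0],"slide": [-0.6,0,0],"jaw": 0},{"dr": [0,0,0],"slide": [-0.6,0,0],"jaw": 0},{"dr": [0,0,0],"slide": [-0.6,0,0],"jaw": 0},{"dr": [0,0,0],"slide": [-0.6,0,0],"jaw": 0}])

```text
clock: 28.65
position: [562.6, 54.7, 56.4]
ee_rot: [-0.117, 0.993, -0.001, -0.002]
contact_force: [-4.8, -3.8, -0.8]
gripper_width: 0.0
grasp_force: 2.8
```

```bash
python3 chk.py
```

```text
x 12.98 est joint 0.0 F 5.54 t 28.65
```

Request:
step_arm(motion=[{"dr": [0,0,0],"slide": [-0.2,0,0],"jaw": 0},{"dr": [0,0,0],"slide": [-0.4,0,0],"jaw": 0},{"dr": [0,0,0],"slide": [-0.5,0,0],"jaw": 0},{"dr": [0,0,0],"slide": [-0.5,0,0],"jaw": 0},{"dr": [0,0,0],"slide": [-0.5,0,0],"jaw": 0},{"dr": [0,0,0],"slide": [-0.5,0,0],"jaw": 0},{"dr": [0,0,0],"slide": [-0.5,0,0],"jaw": 0},{"dr": [0,0,0],"slide": [-0.5,0,0],"jaw": 0}])

```text
clock: 29.65
position: [562.6, 54.6, 56.4]
ee_rot: [-0.117, 0.993, -0.001, -0.003]
contact_force: [-4.9, -3.3, 1.4]
gripper_width: -0.2
grasp_force: 3.3
```

```bash
python3 chk.py
```

```text
x 12.99 est joint 0.0 F 5.54 t 29.65
```

Request:
step_arm(motion=[{"dr": [0,0,0],"slide": [-0.2,0,0],"jaw": 0},{"dr": [0,0,0],"slide": [-0.4,0,0],"jaw": 0},{"dr": [0,0,0],"slide": [-0.5,0,0],"jaw": 0},{"dr": [0,0,0],"slide": [-0.5,0,0],"jaw": 0},{"dr": [0,0,0],"slide": [-0.5,0,0],"jaw": 0},{"dr": [0,0,0],"slide": [-0.5,0,0],"jaw": 0},{"dr": [0,0,0],"slide": [-0.5,0,0],"jaw": 0},{"dr": [0,0,0],"slide": [-0.5,0,0],"jaw": 0}])

```text
clock: 30.65
position: [562.9, 54.7, 56.4]
ee_rot: [-0.117, 0.993, -0.001, -0.003]
contact_force: [-6.3, -3.6, 1.8]
gripper_width: 0.2
grasp_force: 3.5
```

```bash
python3 chk.py
```

```text
x 13.34 est joint -0.3 F 6.96 t 30.65
```

Request:
step_arm(motion=[{"dr": [0,0,0],"slide": [-0.2,0,0],"jaw": 0},{"dr": [0,0,0],"slide": [-0.4,0,0],"jaw": 0},{"dr": [0,0,0],"slide": [-0.4,0,0],"jaw": 0},{"dr": [0,0,0],"slide": [-0.4,0,0],"jaw": 0},{"dr": [0,0,0],"slide": [-0.4,0,0],"jaw": 0},{"dr": [0,0,0],"slide": [-0.4,0,0],"jaw": 0},{"dr": [0,0,0],"slide": [-0.4,0,0],"jaw": 0},{"dr": [0,0,0],"slide": [-0.4,0,0],"jaw": 0}])

```text
clock: 31.65
position: [563.0, 54.7, 56.4]
ee_rot: [-0.117, 0.993, -0.001, -0.003]
contact_force: [-6.6, -2.7, 2.4]
gripper_width: -0.0
grasp_force: 3.8
```

```bash
python3 chk.py
```

```text
x 13.42 est joint -0.4 F 7.03 t 31.65
```

Request:
step_arm(motion=[{"dr": [0,0,0],"slide": [-0.3,0,0],"jaw": 0},{"dr": [0,0,0],"slide": [-0.6,0,0],"jaw": 0},{"dr": [0,0,0],"slide": [-0.6,0,0],"jaw": 0},{"dr": [0,0,0],"slide": [-0.6,0,0],"jaw": 0},{"dr": [0,0,0],"slide": [-0.6,0,0],"jaw": 0},{"dr": [0,0,0],"slide": [-0.6,0,0],"jaw": 0},{"dr": [0,0,0],"slide": [-0.6,0,0],"jaw": 0},{"dr": [0,0,0],"slide": [-0.6,0,0],"jaw": 0}])

```text
clock: 32.65
position: [563.5, 54.8, 56.4]
ee_rot: [-0.117, 0.993, -0.001, -0.003]
contact_force: [-7.5, -3.1, 3.0]
gripper_width: 0.2
grasp_force: 3.9
```

```bash
python3 chk.py
```

```text
x 13.92 est joint -0.9 F 8.0 t 32.65
```

Force is rising again at about 13.9 mm, beyond the click. I'll back off slightly to test whether it holds.

Request:
step_arm(motion=[{"dr": [0,0,0],"slide": [0.5,0,0],"jaw": 0},{"dr": [0,0,0],"slide": [1,0,0],"jaw": 0},{"dr": [0,0,0],"slide": [1.5,0,0],"jaw": 0},{"dr": [0,0,0],"slide": [2,0,0],"jaw": 0},{"dr": [0,0,0],"slide": [2.5,0,0],"jaw": 0},{"dr": [0,0,0],"slide": [3,0,0],"jaw": 0},{"dr": [0,0,0],"slide": [3.5,0,0],"jaw": 0},{"dr": [0,0,0],"slide": [3.5,0,0],"jaw": 0}])

```text
clock: 33.65
position: [562.7, 55.5, 57.2]
ee_rot: [-0.118, 0.993, -0.001, -0.0]
contact_force: [-3.5, -2.4, -1.8]
gripper_width: 0.1
grasp_force: 2.0
```

```bash
python3 chk.py
```

```text
x 13.3 est joint -0.3 F 3.93 t 33.65
```

Request:
step_arm(motion=[{"dr": [0,0,0],"slide": [0.5,0,0],"jaw": 0},{"dr": [0,0,0],"slide": [1,0,0],"jaw": 0},{"dr": [0,0,0],"slide": [1.5,0,0],"jaw": 0},{"dr": [0,0,0],"slide": [2,0,0],"jaw": 0},{"dr": [0,0,0],"slide": [3,0,0],"jaw": 0},{"dr": [0,0,0],"slide": [4,0,0],"jaw": 0},{"dr": [0,0,0],"slide": [4,0,0],"jaw": 0},{"dr": [0,0,0],"slide": [4,0,0],"jaw": 0}])

```text
clock: 34.65
position: [559.1, 54.5, 57.5]
ee_rot: [-0.118, 0.993, -0.001, 0.0]
contact_force: [-0.1, 0.9, -0.3]
gripper_width: -0.2
grasp_force: 0.0
```

```bash
python3 chk.py
```

```text
x 9.61 est joint 3.4 F -0.1 t 34.65
```

Free of contact, so the tray is holding by itself. Retreat and verify from a camera.

Request:
step_arm(motion=[{"dr": [0,0,0],"slide": [10,0,0],"jaw": 0},{"dr": [0,0,0],"slide": [25,0,0],"jaw": 0},{"dr": [0,0,0],"slide": [45,0,0],"jaw": 0},{"dr": [0,0,0],"slide": [65,0,0],"jaw": 0},{"dr": [0,0,0],"slide": [75,0,-20],"jaw": 0},{"dr": [0,0,0],"slide": [75,0,-60],"jaw": 0},{"dr": [0,0,0],"slide": [75,0,-100],"jaw": 0},{"dr": [0,0,0],"slide": [75,0,-100],"jaw": 0}])

```text
clock: 35.65
position: [486.9, 37.4, 160.5]
ee_rot: [-0.118, 0.993, 0.0, 0.004]
contact_force: [0.4, 1.1, -1.4]
gripper_width: 0.2
grasp_force: 0.0
```

```bash
python3 -c "
from h import *
im=optics.get_image('side');cv2.imwrite('pics/s11.png',im)
K,V,i=cam('side')
o=cv2.imread('pics/side0.png')
g=lambda a:cv2.cvtColor(a,6).astype(int)
for p in [(572,58,86),(572,58,60)]:
  u,v=proj(K,V,p).astype(int);print(u,v);print(g(o)[v,u-15:u+25]);print(g(im)[v,u-15:u+25])
# tray-out region
u,v=proj(K,V,(500,40,86)).astype(int);print(u,v,g(o)[v,u-8:u+8:3],g(im)[v,u-8:u+8:3])
"
```

```text
287 228
[194 194 195 194 195 188 149  96  84  97 156 178 110 108 109 106  65  58
  58  58  65 129 162 159 158 159 160 158 157 158 161 160 161 162 159 159
 159 160 160 162]
[188 187 188 188 190 182 145  93  82  95 151 154 108 105 103  58  51  50
  53  56  65 133 157 155 153 155 155 153 152 154 156 155 157 156 154 155
 155 155 155 157]
288 235
[192 192 188 165  99  87  87 107 176 117 109 109 109  88  57  57  58  59
  72 139 158 158 158 158 158 161 162 162 162 162 160 160 160 161 160 162
 163 162 161 161]
[186 185 182 160  96  83  87 104 171 109 105 105 105  83  51  52  50  51
  70 135 154 154 153 153 153 157 157 156 157 157 155 155 155 156 155 157
 157 157 156 143]
320 231 [162 159 163 161 161 161] [156 155 158 155 157 155]
```

The fascia profile matches the original home picture to within a pixel, so the tray is latched home and untouched. Handing in.

```bash
python3 -c "
from bench import arm
print(arm.job_done())"
```

```text
the job is handed in; nothing more can be done
None
```

The job is handed in at about 36 s: the tray was popped out, the pot set in its nest, and the tray pushed back (about 10 N at most on the force readings) until it latched and stayed home after I withdrew; the pot inside and the bystanders were not re-checked, and no verdict was returned.

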